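# Find the full tea tin by its weight

### The job

Three identical closed tea tins stand on the worktop: one still has its block of pressed tea inside, the other two are as good as empty. Heft them to find out which is which, stand the two light tins in the two empty cells of the carton, one in each, and finish while holding the heavy one up in the gripper, upright, its underside at least 15 cm above the worktop; it is not put down at the end. Do not tip any tin over, and leave the ramekins in their cells.

Things in the scene. Friction and masses are not known exactly. Their poses are not given: they have to be found in the camera images.
- tin_a: tea tin, one of three alike: upright square tin 58 x 58 mm, 110 mm tall, dark teal with thin gold bands and a blank label on two faces; its lid is tight and stays on. Origin: centre of the underside; z up, x and y square to its sides. One of the three tins, not always the same one, weighs 0.55 to 0.68 kg in all, the other two 0.17 to 0.22 kg each. The top 40 mm is stiff all round: grip two opposite sides there
- tin_b: tea tin, one of three alike: upright square tin 58 x 58 mm, 110 mm tall, dark teal with thin gold bands and a blank label on two faces; its lid is tight and stays on. Origin: centre of the underside; z up, x and y square to its sides. One of the three tins, not always the same one, weighs 0.55 to 0.68 kg in all, the other two 0.17 to 0.22 kg each. The top 40 mm is stiff all round: grip two opposite sides there
- tin_c: tea tin, one of three alike: upright square tin 58 x 58 mm, 110 mm tall, dark teal with thin gold bands and a blank label on two faces; its lid is tight and stays on. Origin: centre of the underside; z up, x and y square to its sides. One of the three tins, not always the same one, weighs 0.55 to 0.68 kg in all, the other two 0.17 to 0.22 kg each. The top 40 mm is stiff all round: grip two opposite sides there
- carton: open cardboard carton that does not move, 279 mm (its x) by 208 mm (its y), rim 77 mm high. Its inner floor is 34 mm above the worktop. A cardboard partition, 4 mm thick and 38 mm high above that floor (top at 72 mm), parallel to the walls, splits it into three cells along x by two along y, each about 85 mm (x) by 97 mm (y). Four cells hold a ramekin, two are empty. Origin: centre of its underside, on the worktop
- cell_0 (a point): centre of the floor of an empty cell of the carton (nearest row (-x), left (+y)), 34 mm above the worktop; its axes are the carton's
- cell_1 (a point): centre of the floor of an empty cell of the carton (middle row, right (-y)), 34 mm above the worktop; its axes are the carton's
- ramekin_0: round white ramekin, 68 mm across, 36 mm high, that already stands in a cell of the carton; a bystander. Origin: centre of its underside
- ramekin_1: round white ramekin, 68 mm across, 36 mm high, that already stands in a cell of the carton; a bystander. Origin: centre of its underside
- ramekin_2: round white ramekin, 68 mm across, 36 mm high, that already stands in a cell of the carton; a bystander. Origin: centre of its underside
- ramekin_3: round white ramekin, 68 mm across, 36 mm high, that already stands in a cell of the carton; a bystander. Origin: centre of its underside
There are look-alikes about, which are no part of the job. Leave any purple look-alike of the tin_a alone.

How it is judged:
By the outcome, as a careful person would: the job done as asked, in the order asked, and still so for the second after the job is handed in, while the arm keeps its last pose, push and grip.
It also fails if it takes over 72 s, if anything falls off the work surface, if the arm or the gripper's body presses on something with over 40 N, if the wrist force passes 120 N, or if a joint passes its speed limit or range.

### The arm

A 6-joint arm with a two-finger parallel gripper is mounted at the origin on a cart in front of the work surface, level with it; the furniture and walls round the work are solid. World frame = base frame: x ahead of the robot, y to its left, z up, the work surface at z = 0. Lengths are in m, angles in rad, forces in N, time in s.
With the tool pointing down it reaches from about 0.325 to 0.775 m from the base axis. Payload 5.5 kg.
Tool frame: the origin (TCP) lies between the finger pads; the fingertips stand 17 mm ahead of it and the grasp point (between the pads) lies 2 mm behind it; z points along the fingers, y is the line along which they close (so a half turn about z gives the same grasp; the last joint's range is limited). The gripper opens to 85 mm and grips with 20 to 120 N. Pads are 22 mm wide; open, the fingers measure 114 mm over their backs; the gripper's body (76 mm by 85 mm) begins 54 mm behind the grasp point. The pads swing forward as they close: fully open they stand 13 mm farther back than shut.
Start: joints at [-1.313, 0.091, 1.231, -0, 1.82, -0.057], TCP at [0.186, -0.571, 0.222] pointing down, gripper open.
Joint ranges: [-2.87, 2.87], [-0.86, 2.18], [0.17, 2.46], [-1.51, 4.65], [0.06, 2.69], [-2.65, 2.65]. Speed limits (rad/s): [2.57, 2.57, 3.01, 3.14, 3.14, 3.14].

### API

Orientations are given as a unit quaternion [w, x, y, z].
In Python, from bench import env gives the robot as it stands.
- The arm moves only by the tool move_arm, never from a script. Its argument "series" is a list of rows, each a list of 3 entries, a list of its own where there are three numbers: the shift along the tool's x, y, z in mm, then the turn about the tool's z in degrees, then the finger opening in mm, from 0 to 85.4. A call has 1 to 10 rows; each row is the pose to reach, as a shift and turn from the pose commanded when the call began, along the tool's axes at that moment; what a row does not reach only later rows make up. A row lasts 1/8 s, in which the tool goes at most 62.5 mm and 10.7 degrees, less where a joint would pass 70% of its speed; a pose out of reach is approached as far as the arm can. A call with a gripper value outside its range is refused whole. The fingers move at their own pace and stop on an object; "force" is the grip in N (left out, the last holds). Time passes only in rows, so rows that repeat a pose let the fingers close. It gives the time, the measured TCP pose, the force, the opening and the grip force at its end, in the units of the state.
- env.state(): the state, without advancing time (a new reading comes with each control period).
- env.get_image(name): name is "scene" or "top" or "wrist"; returns (picture, depth): 480x640x3 uint8, red, green, blue; 480x640 float32, m along the optical axis (not along the pixel's ray), 0 where there is no reading.
- env.camera_info(name): a dict with "vertical_fov" (degrees; the focal length in pixels is half the picture's height over the tangent of half this angle, whatever the lens; pixels are square), "cx", "cy" (the principal point, pixels), "rvec" (rotation vector, rad) and "tvec" (3), from world to camera coordinates, as OpenCV has them; the wrist camera has in their place "mount" (4x4, takes a point from camera to tool coordinates, whose origin is the TCP and whose axes are the flange's). Camera axes: x right, y down, z forward; pixel columns grow to the right and rows downward; lengths in m; the calibration is good to about 2 mm. A picture is of the moment at which its call begins: read the wrist's pose just before it. camera_info takes no time and is no camera call.
- env.job_done(): hands the job in; it is judged then, once.
Trained networks look in the newest picture that a camera, given by its name, has taken for a name from the list of things; names that differ only in an ending like _2 or _b are one class to them, and where a whole thing is asked for, a point or a joint stands for the part that bears it (a point fixed in the world has none). Each returns a list of dicts, best first, with "conf" (0 to 1); they miss things now and then, are a little off and sometimes report something else, mostly with a low value. They report only what shows in the picture. A call takes as long as a camera call. They do not tell look-alikes from the thing itself.
- env.trace(label, camera): "pixels" (480x640 bool, what is visible of it) and "rect" ([centre column, centre row, width, height] in pixels, round what is visible of it).
- env.landmark_of(label, camera): "pixel" ([row, column] in pixels: a listed point, or the origin of a listed thing).
The state is a dict: "time_s": time; "joint_pos": joint angles; "joint_vel": joint speeds; "joint_efforts": joint torques, N m; "eef_pos": TCP position; "eef_rot": TCP orientation; "contact_force": force on the tool from outside, world axes, zero at the start; "ft_torque": the same for the moment, N m; "grip_width": opening from 0.0 (shut) to 1.0 (fully open); "grasp_force": force on a finger pad.
Only numpy, scipy, OpenCV 4.12 (cv2) and the standard library are available. Lean on these libraries where they do the work, as an engineer would, in place of code of your own. Each camera call takes 0.05 s, during which the arm holds its last target. There are 200 camera calls.

## Working session

There is one attempt and no reset: what is moved stays moved. The work goes in short steps, Python scripts to look and compute and a tool call to move; the robot and the scene stay as the last step left them, time stands still between calls to the robot, and variables do not carry over. Pictures are saved under pics/ and viewed, at most 10 in all, crops included, and the job is handed in when it is done.

Besides the shell and the picture viewer there is one more tool, called after ">>>" as name(argument=value, ...) on one line, values as JSON. move_arm: Moves the arm, as the interface text tells. Its arguments: {"type":"object","properties":{"series":{"type":"array","items":{"type":"array"}},"force":{"type":"number"}},"required":["series"]}

```bash
mkdir -p pics; cat > h.py <<'E'
import numpy as np, cv2
from scipy.spatial.transform import Rotation as R
from bench import env
def cam(name, st=None):
    i=env.camera_info(name); f=240/np.tan(np.radians(i["vertical_fov"])/2)
    if "mount" in i:
        q=st["eef_rot"]; T=np.eye(4); T[:3,:3]=R.from_quat([q[1],q[2],q[3],q[0]]).as_matrix(); T[:3,3]=st["eef_pos"]
        T=T@np.array(i["mount"])
    else:
        r=cv2.Rodrigues(np.array(i["rvec"],float))[0]; T=np.eye(4); T[:3,:3]=r.T; T[:3,3]=-r.T@np.array(i["tvec"]).ravel()
    return f,i["cx"],i["cy"],T
def cloud(name,d,st=None):
    f,cx,cy,T=cam(name,st); v,u=np.mgrid[:480,:640]
    p=np.stack([(u-cx)/f*d,(v-cy)/f*d,d],-1)
    return p@T[:3,:3].T+T[:3,3]
def ray(name,u,v,z,st=None):
    f,cx,cy,T=cam(name,st); r=T[:3,:3]@np.array([(u-cx)/f,(v-cy)/f,1]); return T[:3,3]+r*(z-T[2,3])/r[2]
E
python3 - <<'E'
from h import *
print(env.state()); 
for n in("top","scene"):
    p,d=env.get_image(n); cv2.imwrite(f"pics/{n}.png",p[...,::-1]); c=cloud(n,d); print(n,env.camera_info(n))
    for l in("tin_a","carton","ramekin_0"):
        for t in env.trace(l,n):
            m=t["pixels"]&(d>0); q=c[m]
            if len(q)<20: continue
            z=np.percentile(q[:,2],95); s=q[abs(q[:,2]-z)<.008]
            col=np.median(p[m],0)
            rr=cv2.minAreaRect((s[:,:2]*1000).astype(np.float32))
            print(l,round(t["conf"],2),np.round(t["rect"]),"z",z.round(3),np.round(rr[0]),np.round(rr[1]),round(rr[2],1),col)
    for l in("cell_0","cell_1","carton","tin_a"):
        for t in env.landmark_of(l,n):
            v,u=t["pixel"]; print(l,round(t["conf"],2),u,v,ray(n,u,v,.034 if 'cell' in l else 0).round(3))
E
```

```text
{'time_s': 0.0, 'joint_pos': array([-1.31268502e+00,  9.19236957e-02,  1.23189169e+00, -1.47933158e-05,
        1.81981315e+00, -5.67161961e-02]), 'joint_vel': array([ 1.51933103e-04, -7.66327051e-04,  1.17549584e-03,  1.63838215e-04,
       -4.75998707e-04,  2.75057931e-05]), 'joint_efforts': array([ 6.74658513e-04, -4.58737564e+01, -4.18018484e+01, -5.63161592e-06,
        1.16523515e-02, -4.19528646e-05]), 'eef_pos': array([ 0.18569795, -0.57022026,  0.2204088 ]), 'eef_rot': array([-1.01206468e-03,  9.87635791e-01,  1.56762586e-01, -1.09465174e-04]), 'contact_force': array([ 0.81644345,  0.18503482, -0.28439209]), 'ft_torque': array([-0.0080023 ,  0.00530876,  0.03052995]), 'grasp_force': 0.0, 'grip_width': 1.0028190934940022}
top {'vertical_fov': 52.49910179798754, 'cx': 313.37669588404566, 'cy': 240.8035385460428, 'rvec': array([ 2.22282874, -2.16924227,  0.09381668]), 'tvec': array([0.00852148, 0.51494917, 1.11661273])}
tin_a 0.94 [154. 271.  46.  35.] z 0.113 [441. 381.] [59. 58.] 29.9 [ 90. 112. 111.]
tin_a 0.93 [296. 241.  37.  36.] z 0.113 [510.  61.] [58. 58.] 25.0 [169.  
[... 2217 characters left out ...]
.] 8.8 [176. 176. 171.]
ramekin_0 0.6 [354. 161.  27.  24.] z 0.071 [ 539. -173.] [87. 68.] 69.0 [179. 179. 174.]
cell_0 0.93 370.6 147.1 [ 0.526 -0.281  0.034]
cell_0 0.75 388.0 182.2 [ 0.442 -0.174  0.034]
cell_0 0.57 282.6 386.8 [0.427 0.397 0.034]
cell_1 0.93 370.6 147.1 [ 0.526 -0.281  0.034]
cell_1 0.75 388.0 182.2 [ 0.442 -0.174  0.034]
cell_1 0.57 282.6 386.8 [0.427 0.397 0.034]
carton 0.68 362.3 169.6 [ 0.527 -0.232  0.   ]
carton 0.46 319.5 159.6 [ 0.639 -0.227 -0.   ]
tin_a 0.9 373.7 292.7 [0.366 0.116 0.   ]
tin_a 0.89 320.1 253.2 [ 0.508  0.061 -0.   ]
tin_a 0.82 216.4 375.4 [0.556 0.407 0.   ]
tin_a 0.72 299.4 327.4 [0.465 0.252 0.   ]
tin_a 0.67 282.2 391.4 [0.434 0.388 0.   ]
```

View picture.

View pics/top.png

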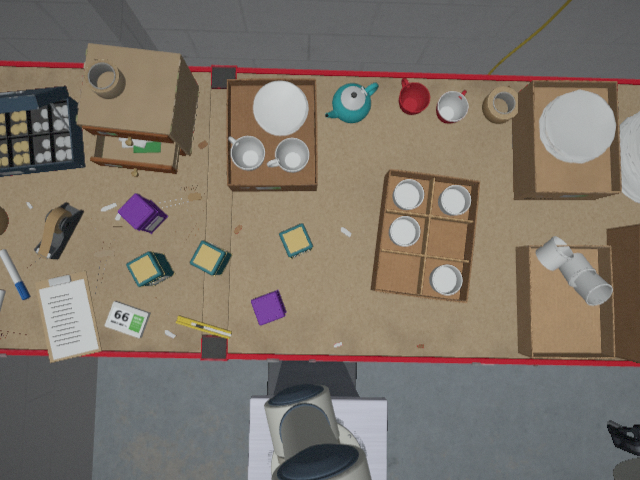

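View pics/scene.png

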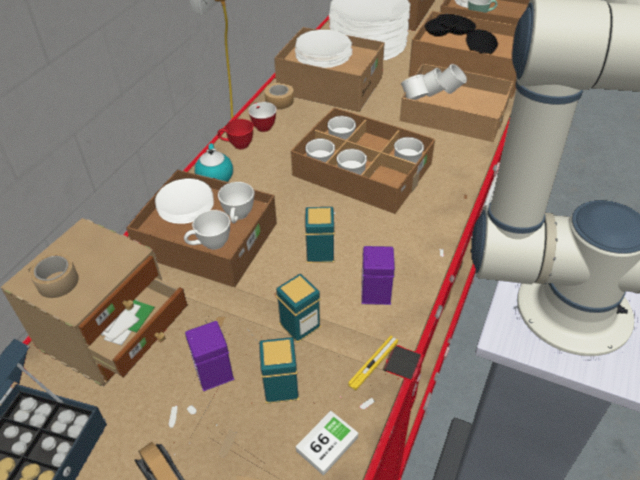

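Top view: teal tins at (296,241), (210,257), (150,270); purple look-alikes at (142,213) and (268,307). The empty cells are near-left at (400,272) and middle-right at (455,235), and the scene view agrees.

>>> move_arm(series=[[[502, -500, 0], -7, 85], [[502, -500, 0], -7, 85], [[502, -500, 0], -7, 85], [[502, -500, 0], -7, 85], [[502, -500, 0], -7, 85], [[502, -500, 0], -7, 85], [[502, -500, 0], -7, 85], [[502, -500, 0], -7, 85], [[502, -500, 0], -7, 85], [[502, -500, 0], -7, 85]], force=50)

```text
time_s: 2.05
eef_pos: [0.4709, -0.012, 0.222]
eef_rot: [0.0, 0.976, 0.217, 0.001]
contact_force: [0.4, -0.8, -0.4]
grip_width: 0.995
grasp_force: 0.0
```

```bash
cat >> h.py <<'E'
def delta(x,y,z,yaw,st=None):
    "tool shift mm / turn deg to TCP target (m), yaw of tool x in deg (mod 180)"
    st=st or env.state(); q=st["eef_rot"]; M=R.from_quat([q[1],q[2],q[3],q[0]]).as_matrix()
    phi=np.degrees(np.arctan2(M[1,0],M[0,0])); t=(phi-yaw+90)%180-90
    print("t",round(st["time_s"],2),"pos",np.round(st["eef_pos"],4),"phi",phi.round(1),"j",np.round(st["joint_pos"],2),"F",np.round(st["contact_force"],2),"w",round(st["grip_width"],3))
    d=np.array([x,y,z])-st["eef_pos"]; s,c=np.sin(np.radians(phi)),np.cos(np.radians(phi))
    print("  shift",np.round(1000*np.array([c*d[0]+s*d[1],s*d[0]-c*d[1],-d[2]]),1),"turn",round(t,1))
E
python3 - <<'E'
from h import *
delta(.510,.061,.22,25)
E
```

```text
t 2.05 pos [ 0.4709 -0.012   0.222 ] phi 25.0 j [-0.1  -0.26  1.56 -0.    1.84  1.04] F [ 0.35 -0.78 -0.41] w 0.995
  shift [ 66.3 -49.6   2. ] turn 0.0
```

>>> move_arm(series=[[[66, -50, 0], 0, 85], [[66, -50, 0], 0, 85], [[66, -50, 0], 0, 85]])

```text
time_s: 2.42
eef_pos: [0.509, 0.0599, 0.2212]
eef_rot: [0.0, 0.976, 0.218, -0.001]
contact_force: [-1.2, -0.4, 0.6]
grip_width: 0.999
grasp_force: 0.0
```

```bash
cat >> h.py <<'E'
def wlook(l="tin_a",fn=None):
    st=env.state(); p,d=env.get_image("wrist"); c=cloud("wrist",d,st)
    if fn: cv2.imwrite(fn,p[...,::-1])
    for t in env.trace(l,"wrist"):
        m=t["pixels"]&(d>0); q=c[m]
        if len(q)<50: continue
        z=np.percentile(q[:,2],90); s=q[abs(q[:,2]-z)<.006]
        rr=cv2.minAreaRect((s[:,:2]*1000).astype(np.float32))
        print(l,round(t["conf"],2),np.round(t["rect"]),"z",z.round(3),np.round(rr[0],1),np.round(rr[1]),round(rr[2],1))
E
python3 - <<'E'
from h import *
wlook(fn="pics/w1.png"); delta(.510,.061,.092,25)
E
```

```text
tin_a 0.9 [319. 214.  78.  89.] z 0.111 [510.5  60.3] [57. 58.] 24.9
tin_a 0.79 [ 82. 163. 165. 109.] z 0.111 [468.5 246.9] [58. 58.] 63.6
tin_a 0.75 [  9. 119.  17.  62.] z 0.021 [446.3 350.5] [35.  5.] 24.7
tin_a 0.69 [191. 329.  98. 110.] z 0.11 [364.3 115.6] [58. 57.] 22.1
tin_a 0.63 [ 9.  6. 18. 12.] z 0.012 [549.2 378.1] [ 2. 18.] 47.1
t 2.52 pos [0.5086 0.0581 0.2217] phi 25.0 j [ 0.05 -0.15  1.46 -0.    1.82  1.18] F [ 0.18 -0.21 -0.55] w 0.995
  shift [  2.4  -2.  129.7] turn -0.0
```

View pics/w1.png

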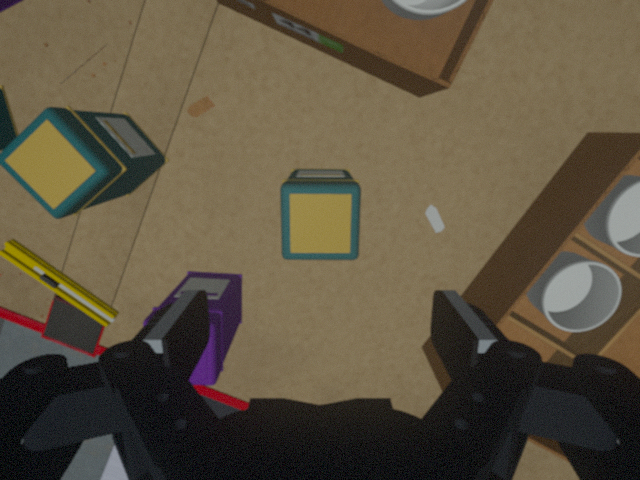

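Wrist view: the teal tin is centred below at (320,220) and square to the fingers. It matches the top measurement (510, 60), top at z 0.111. Going down.

>>> move_arm(series=[[[2, -1, 60], 0, 85], [[2, -1, 110], 0, 85], [[2, -1, 130], 0, 85], [[2, -1, 130], 0, 50], [[2, -1, 130], 0, 50], [[2, -1, 130], 0, 50], [[2, -1, 130], 0, 50], [[2, -1, 130], 0, 50]], force=50)

```text
time_s: 3.52
eef_pos: [0.512, 0.0612, 0.0945]
eef_rot: [0.0, 0.976, 0.217, 0.003]
contact_force: [0.8, 1.0, 5.8]
grip_width: 0.646
grasp_force: 54.1
```

>>> move_arm(series=[[[0, 0, -30], 0, 50], [[0, 0, -70], 0, 50], [[0, 0, -110], 0, 50], [[0, 0, -110], 0, 50], [[0, 0, -110], 0, 50], [[0, 0, -110], 0, 50]])

```text
time_s: 4.28
eef_pos: [0.5095, 0.0609, 0.1994]
eef_rot: [-0.0, 0.976, 0.217, -0.002]
contact_force: [-0.1, -0.9, -2.0]
grip_width: 0.638
grasp_force: 53.1
```

```bash
python3 - <<'E'
from h import *
delta(.448,-.172,.205,-6.1)
f=[]
for _ in range(3):
    f.append(env.state()["contact_force"]); env.get_image("wrist")
print(np.round(f,2), env.state()["joint_efforts"].round(1))
delta(.526,-.282,.205,-6.1)
E
```

```text
t 4.28 pos [0.5095 0.0609 0.1994] phi 25.0 j [ 0.05 -0.14  1.5  -0.    1.79  1.19] F [-0.15 -0.85 -1.96] w 0.638
  shift [-154.3  185.    -5.6] turn 31.1
[[-0.15 -0.85 -1.96]
 [-0.92 -0.38 -1.4 ]
 [ 0.28 -0.29 -1.74]] [  0.  -36.5 -42.9  -0.    0.   -0. ]
t 4.42 pos [0.5098 0.0609 0.2002] phi 25.0 j [ 0.05 -0.14  1.5  -0.    1.79  1.19] F [ 0.16  0.92 -1.72] w 0.643
  shift [-130.5  317.5   -4.8] turn 31.1
```

B weighs about 1.75 N, so it is a light tin. I'll take it to cell_1.

>>> move_arm(series=[[[-130, 317, -5], 31, 50], [[-130, 317, -5], 31, 50], [[-130, 317, -5], 31, 50], [[-130, 317, -5], 31, 50], [[-130, 317, -5], 31, 50], [[-130, 317, -5], 31, 50], [[-130, 317, -5], 31, 50], [[-130, 317, -5], 31, 50]])

```text
time_s: 5.42
eef_pos: [0.5266, -0.2807, 0.206]
eef_rot: [-0.0, 0.999, -0.052, -0.0]
contact_force: [0.3, -0.3, -3.0]
grip_width: 0.638
grasp_force: 53.5
```

```bash
python3 - <<'E'
from h import *
delta(.526,-.282,.129,-6.1)
p,d=env.get_image("scene"); c=cloud("scene",d); cv2.imwrite("pics/s2.png",p[...,::-1])
p,d2=env.get_image("top"); c2=cloud("top",d2)
for n,x,y in(("cell0",.448,-.172),("cell1",.526,-.282)):
    for cc in(c,c2):
        m=np.hypot(cc[...,0]-x,cc[...,1]-y)<.02; print(n,m.sum(),np.percentile(cc[m][:,2],[10,50,90]).round(3) if m.any() else "")
st=env.state(); p,d=env.get_image("wrist"); cv2.imwrite("pics/w2.png",p[...,::-1])
E
```

```text
t 5.42 pos [ 0.5266 -0.2807  0.206 ] phi -6.0 j [-0.55  0.08  1.27  0.    1.79  1.13] F [ 0.34 -0.33 -3.05] w 0.638
  shift [-0.4  1.3 77. ] turn 0.1
cell0 95 [0.033 0.035 0.037]
cell0 830 [0.033 0.537 0.55 ]
cell1 218 [0.034 0.222 0.322]
cell1 1072 [0.222 0.597 0.599]
```

View pics/w2.png

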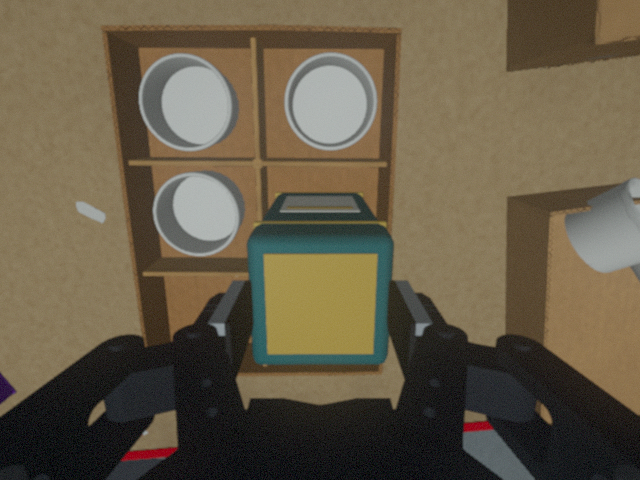

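Wrist view: the tin (320,290) hangs square above the middle-right cell, with the partition lines parallel to it. Lowering.

>>> move_arm(series=[[[0, 1, 40], 0, 50], [[0, 1, 65], 0, 50], [[0, 1, 74], 0, 50], [[0, 1, 79], 0, 50], [[0, 1, 79], 0, 50], [[0, 1, 79], 0, 85], [[0, 1, 79], 0, 85], [[0, 1, 79], 0, 85], [[0, 1, 40], 0, 85], [[0, 1, -15], 0, 85]])

```text
time_s: 6.82
eef_pos: [0.5258, -0.2819, 0.2205]
eef_rot: [-0.001, 0.999, -0.052, -0.002]
contact_force: [0.2, -1.1, 0.9]
grip_width: 0.997
grasp_force: 0.0
```

```bash
python3 - <<'E'
from h import *
wlook(fn="pics/w3.png")
delta(.468,.248,.22,-26)
E
```

```text
tin_a 0.91 [318. 226.  92. 108.] z 0.145 [ 527.1 -282.2] [58. 57.] 83.9
tin_a 0.66 [253. 196. 283. 334.] z 0.074 [ 528.8 -232.4] [208. 278.] 83.7
tin_a 0.62 [  6. 367.  11.  22.] z 0.016 [372.9  89.4] [13.  3.] 22.2
t 6.92 pos [ 0.5284 -0.2834  0.23  ] phi -6.0 j [-0.55  0.08  1.23 -0.    1.82  1.13] F [-0.21 -0.11  0.21] w 0.997
  shift [-115.2 -522.3   10. ] turn 20.0
```

Wrist measurement: tin B stands square in cell_1, top at 0.145. Next is the middle tin, C.

>>> move_arm(series=[[[-113, -521, 0], -69.7, 85], [[-113, -521, 0], -69.7, 85], [[-113, -521, 0], -69.7, 85], [[-113, -521, 0], -69.7, 85], [[-113, -521, 0], -69.7, 85], [[-113, -521, 0], -69.7, 85], [[-113, -521, 0], -69.7, 85], [[-113, -521, 0], -69.7, 85], [[-113, -521, 0], -69.7, 85], [[-113, -521, 0], -69.7, 85]])

```text
time_s: 8.18
eef_pos: [0.4676, 0.2497, 0.221]
eef_rot: [-0.0, 0.848, 0.53, -0.0]
contact_force: [-0.5, -0.8, -0.1]
grip_width: 0.997
grasp_force: 0.0
```

```bash
python3 - <<'E'
from h import *
wlook()
delta(.4685,.2475,.092,63.7)
E
```

```text
tin_a 0.96 [279. 362.  94.  96.] z 0.11 [370.6 136.8] [36. 75.] 68.2
tin_a 0.93 [206.  68. 131. 125.] z 0.111 [441.2 380.4] [58. 58.] 30.8
tin_a 0.83 [321. 217.  80.  95.] z 0.111 [468.2 248.3] [57. 58.] 63.6
tin_a 0.79 [340.  18.  79.  36.] z 0.087 [555.4 372.4] [ 4. 30.] 54.0
t 8.28 pos [0.4683 0.2473 0.2214] phi 63.8 j [ 0.42 -0.1   1.42 -0.    1.82  0.88] F [-0.12 -0.03  0.38] w 0.996
  shift [2.000e-01 1.000e-01 1.294e+02] turn 0.1
```

>>> move_arm(series=[[[0, 0, 60], 0, 85], [[0, 0, 110], 0, 85], [[0, 0, 129], 0, 85], [[0, 0, 129], 0, 50], [[0, 0, 129], 0, 50], [[0, 0, 129], 0, 50], [[0, 0, 129], 0, 50], [[0, 0, 100], 0, 50], [[0, 0, 60], 0, 50], [[0, 0, 20], 0, 50]])

```text
time_s: 9.52
eef_pos: [0.4689, 0.2478, 0.2054]
eef_rot: [0.0, 0.849, 0.528, 0.002]
contact_force: [0.5, -0.1, 0.2]
grip_width: 0.586
grasp_force: 0.0
```

>>> move_arm(series=[[[0, 0, 0], 0, 50], [[0, 0, 0], 0, 50], [[0, 0, 0], 0, 50]])

```text
time_s: 9.9
eef_pos: [0.468, 0.2475, 0.2006]
eef_rot: [-0.0, 0.849, 0.528, -0.001]
contact_force: [0.9, -0.3, -0.5]
grip_width: 0.586
grasp_force: 0.0
```

```bash
python3 - <<'E'
from h import *
f=[]
for _ in range(3):
    f.append(env.state()["contact_force"]); env.get_image("wrist")
print(np.round(f,2))
delta(.448,-.172,.205,84)
E
```

```text
[[ 0.89 -0.29 -0.49]
 [-0.13  1.02 -0.34]
 [-0.32  0.64  0.05]]
t 10.05 pos [0.468  0.2475 0.2006] phi 63.7 j [ 0.42 -0.1   1.46  0.    1.78  0.88] F [ 0.6  -0.99 -0.26] w 0.584
  shift [-385.   167.7   -4.4] turn -20.3
```

The fingers shut on nothing, because I lifted before they had finished closing. Opening to check the tin.

>>> move_arm(series=[[[0, 0, -20], 0, 85], [[0, 0, -20], 0, 85], [[0, 0, -20], 0, 85], [[0, 0, -20], 0, 85]])

```text
time_s: 10.55
eef_pos: [0.4681, 0.2475, 0.2206]
eef_rot: [-0.0, 0.849, 0.528, -0.001]
contact_force: [0.7, 0.1, -0.4]
grip_width: 0.997
grasp_force: 0.0
```

```bash
python3 - <<'E'
from h import *
wlook(fn="pics/w4.png")
delta(.4685,.2475,.091,63.7)
E
```

```text
tin_a 0.87 [278. 362.  92.  94.] z 0.11 [371.7 136.1] [37. 76.] 67.1
tin_a 0.73 [319. 213.  78.  95.] z 0.111 [468.9 248.7] [57. 58.] 63.8
tin_a 0.66 [337.  18.  78.  36.] z 0.079 [554.7 373.3] [ 2. 29.] 53.0
tin_a 0.55 [202.  64. 133. 125.] z 0.111 [441.4 380.4] [58. 58.] 30.7
t 10.65 pos [0.4681 0.2476 0.2208] phi 63.7 j [ 0.42 -0.1   1.42  0.    1.82  0.88] F [ 0.26 -0.06  0.1 ] w 0.996
  shift [1.000e-01 4.000e-01 1.298e+02] turn 0.0
```

View pics/w4.png

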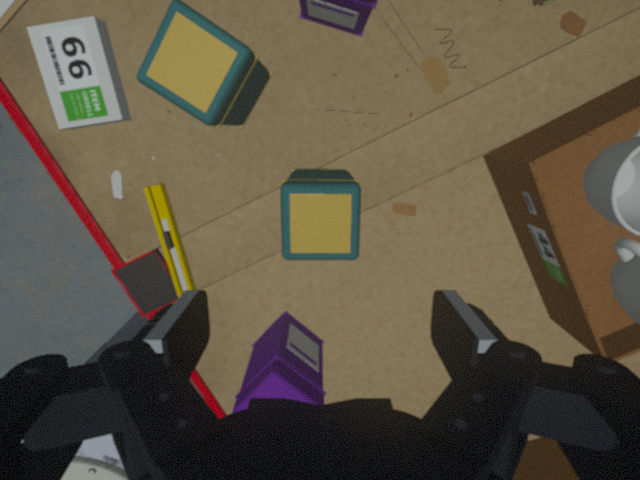

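Wrist view: the tin still stands upright and square at (320,220), unmoved. Regrasping with more closing time and force.

>>> move_arm(series=[[[0, 0, 60], 0, 85], [[0, 0, 110], 0, 85], [[0, 0, 130], 0, 85], [[0, 0, 130], 0, 50], [[0, 0, 130], 0, 50], [[0, 0, 130], 0, 50], [[0, 0, 130], 0, 50], [[0, 0, 130], 0, 50], [[0, 0, 130], 0, 50]], force=80)

```text
time_s: 11.78
eef_pos: [0.4697, 0.2486, 0.0946]
eef_rot: [0.0, 0.849, 0.528, 0.003]
contact_force: [-0.5, 1.3, 7.4]
grip_width: 0.626
grasp_force: 84.7
```

>>> move_arm(series=[[[0, 0, -20], 0, 50], [[0, 0, -60], 0, 50], [[0, 0, -110], 0, 50], [[0, 0, -110], 0, 50], [[0, 0, -110], 0, 50], [[0, 0, -110], 0, 50]])

```text
time_s: 12.52
eef_pos: [0.4677, 0.2473, 0.1997]
eef_rot: [-0.0, 0.849, 0.528, -0.002]
contact_force: [-0.1, -0.6, -1.8]
grip_width: 0.619
grasp_force: 84.2
```

```bash
python3 - <<'E'
from h import *
f=[]
for _ in range(3):
    f.append(env.state()["contact_force"]); env.get_image("wrist")
print(np.round(f,2),env.state()["grasp_force"])
delta(.448,-.172,.205,84)
E
```

```text
[[-0.15 -0.65 -1.83]
 [ 0.11 -0.35 -0.81]
 [-0.19  0.4  -2.84]] 84.23181340098381
t 12.68 pos [0.4678 0.2474 0.2001] phi 63.7 j [ 0.42 -0.1   1.46 -0.    1.79  0.88] F [-0.46  0.32 -2.5 ] w 0.623
  shift [-384.9  167.8   -4.9] turn -20.3
```

C weighs about 2 N, so it is light too. I'll take it to cell_0.

>>> move_arm(series=[[[-385, 167, -5], -20.2, 50], [[-385, 167, -5], -20.2, 50], [[-385, 167, -5], -20.2, 50], [[-385, 167, -5], -20.2, 50], [[-385, 167, -5], -20.2, 50], [[-385, 167, -5], -20.2, 50], [[-385, 167, -5], -20.2, 50], [[-385, 167, -5], -20.2, 50], [[-385, 167, -5], -20.2, 50], [[-385, 167, -5], -20.2, 50]])

```text
time_s: 13.92
eef_pos: [0.4479, -0.1704, 0.2065]
eef_rot: [-0.0, 0.743, 0.669, 0.0]
contact_force: [-0.6, 0.4, -1.7]
grip_width: 0.625
grasp_force: 84.7
```

```bash
python3 - <<'E'
from h import *
delta(.447,-.172,.126,84)
wlook(fn="pics/w5.png"); print(env.state()["grasp_force"])
E
```

```text
t 13.93 pos [ 0.4479 -0.1704  0.2065] phi 84.0 j [-0.43 -0.24  1.57  0.    1.81 -0.33] F [-0.57  0.43 -1.68] w 0.625
  shift [-1.7 -0.7 80.5] turn 0.0
tin_a 0.9 [437. 355. 100. 137.] z 0.144 [ 540.3 -305. ] [13. 15.] 86.3
tin_a 0.57 [320. 276. 145. 173.] z 0.223 [ 448.3 -170.1] [58. 58.] 84.0
84.6807760745287
```

View pics/w5.png

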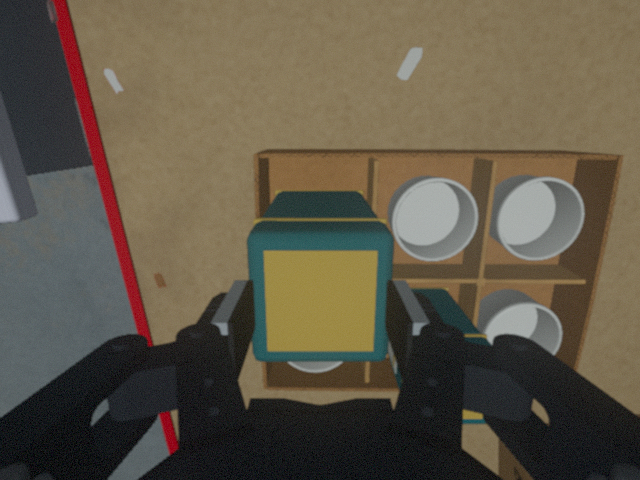

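Wrist view: the tin (320,290) is square above the near-left cell. The placed tin at (440,350) is clear of the fingers. Lowering.

>>> move_arm(series=[[[-1, 0, 40], 0, 50], [[-1, 0, 65], 0, 50], [[-1, 0, 74], 0, 50], [[-1, 0, 80], 0, 50], [[-1, 0, 80], 0, 50], [[-1, 0, 80], 0, 85], [[-1, 0, 80], 0, 85], [[-1, 0, 80], 0, 85], [[-1, 0, 40], 0, 85], [[-1, 0, -15], 0, 85]])

```text
time_s: 15.28
eef_pos: [0.4468, -0.1721, 0.2208]
eef_rot: [-0.002, 0.744, 0.669, -0.001]
contact_force: [0.6, -0.1, -0.5]
grip_width: 0.996
grasp_force: 0.0
```

```bash
python3 - <<'E'
from h import *
wlook()
delta(.441,.3805,.22,30.8)
E
```

```text
tin_a 0.94 [414. 342.  66. 129.] z 0.145 [ 512.4 -280.3] [59. 31.] 83.7
tin_a 0.68 [322. 226.  92. 106.] z 0.145 [ 447.8 -172.7] [59. 58.] 83.8
t 15.38 pos [ 0.4495 -0.1734  0.2288] phi 83.9 j [-0.44 -0.24  1.53  0.    1.84 -0.33] F [ 0.42 -0.14  0.01] w 0.995
  shift [549.9 -67.    8.8] turn 53.1
```

>>> move_arm(series=[[[549, -65, 0], 53.1, 85], [[549, -65, 0], 53.1, 85], [[549, -65, 0], 53.1, 85], [[549, -65, 0], 53.1, 85], [[549, -65, 0], 53.1, 85], [[549, -65, 0], 53.1, 85], [[549, -65, 0], 53.1, 85], [[549, -65, 0], 53.1, 85], [[549, -65, 0], 53.1, 85], [[549, -65, 0], 53.1, 85]])

```text
time_s: 16.62
eef_pos: [0.4401, 0.3832, 0.2205]
eef_rot: [-0.0, 0.964, 0.267, -0.0]
contact_force: [0.4, -0.8, -0.2]
grip_width: 0.992
grasp_force: 0.0
```

```bash
python3 - <<'E'
from h import *
wlook()
delta(.441,.3805,.091,30.8)
E
```

```text
tin_a 0.73 [540. 459.  51.  38.] z 0.112 [360.5 107.4] [45. 42.] 21.0
tin_a 0.71 [321. 215.  80.  88.] z 0.111 [441.4 381.4] [57. 58.] 31.1
tin_a 0.68 [386.  57. 110. 113.] z 0.111 [563.9 403.7] [58. 58.] 48.3
t 16.73 pos [0.4399 0.3834 0.2198] phi 31.1 j [0.66 0.05 1.28 0.   1.82 1.69] F [ 0.35  0.01 -0.23] w 0.991
  shift [ -0.5   3.1 128.8] turn 0.3
```

>>> move_arm(series=[[[0, 2, 60], 0, 85], [[0, 2, 110], 0, 85], [[0, 2, 129], 0, 85], [[0, 2, 129], 0, 50], [[0, 2, 129], 0, 50], [[0, 2, 129], 0, 50], [[0, 2, 129], 0, 50], [[0, 2, 129], 0, 50], [[0, 2, 129], 0, 50], [[0, 2, 129], 0, 50]], force=90)

```text
time_s: 17.98
eef_pos: [0.4437, 0.3803, 0.0973]
eef_rot: [-0.002, 0.964, 0.266, 0.004]
contact_force: [-0.3, 1.2, 7.9]
grip_width: 0.584
grasp_force: 4.6
```

>>> move_arm(series=[[[0, 0, -20], 0, 50], [[0, 0, -60], 0, 50], [[0, 0, -110], 0, 50], [[0, 0, -160], 0, 50], [[0, 0, -200], 0, 50], [[0, 0, -200], 0, 50], [[0, 0, -200], 0, 50], [[0, 0, -200], 0, 50], [[0, 0, -200], 0, 50]])

```text
time_s: 19.1
eef_pos: [0.4417, 0.3783, 0.2913]
eef_rot: [0.0, 0.964, 0.266, -0.001]
contact_force: [-0.8, 0.4, 0.1]
grip_width: 0.585
grasp_force: 0.0
```

```bash
python3 - <<'E'
from h import *
f=[]
for n in("scene","top","wrist"):
    f.append(env.state()["contact_force"]); st=env.state(); p,d=env.get_image(n); cv2.imwrite(f"pics/e_{n}.png",p[...,::-1])
print(np.round(f,2),st)
c=cloud("scene",cv2.UMat(1,1,0).get()) if 0 else None
p,d=env.get_image("scene"); c=cloud("scene",d)
m=(np.hypot(c[...,0]-st["eef_pos"][0],c[...,1]-st["eef_pos"][1])<.042)&(c[...,2]>.06)
print("held z range",np.percentile(c[m][:,2],[1,5,50]).round(3))
E
```

```text
[[-0.76  0.38  0.12]
 [ 0.08  0.23  0.36]
 [-0.19 -0.26  0.46]] {'time_s': 19.2, 'joint_pos': array([ 6.49804409e-01,  6.94357493e-02,  1.12844071e+00, -4.55912510e-05,
        1.94521603e+00,  1.68237363e+00]), 'joint_vel': array([-5.54365805e-04, -3.44851677e-03, -7.07314835e-03,  8.83942937e-04,
        6.39599574e-05,  1.25583372e-04]), 'joint_efforts': array([-9.31883143e-03, -4.41113341e+01, -4.10187578e+01, -1.28987831e-03,
        9.29459726e-03, -6.50655602e-05]), 'eef_pos': array([0.44182639, 0.37842607, 0.29174447]), 'eef_rot': array([ 2.98345066e-04,  9.64008902e-01,  2.65868905e-01, -6.88346590e-04]), 'contact_force': array([-0.18671688, -0.25891056,  0.45847181]), 'ft_torque': array([ 0.00397796, -0.04479121,  0.0085506 ]), 'grasp_force': 0.0, 'grip_width': 0.589946246601145}
held z range [0.07  0.108 0.515]
```

View pics/e_scene.png

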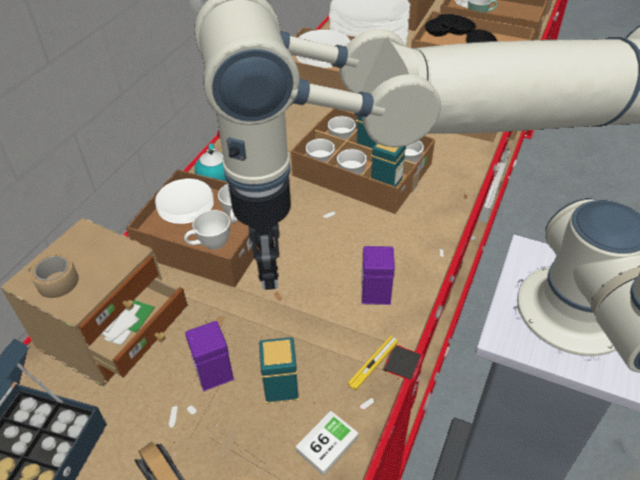

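Scene view: tin A still stands upright at (279,370), and both other tins stand in the carton. The grip went slack because the 50 mm opening target was reached. I'll close with a smaller target instead.

>>> move_arm(series=[[[0, 0, 30], 0, 85], [[0, 0, 70], 0, 85], [[0, 0, 70], 0, 85], [[0, 0, 70], 0, 85], [[0, 0, 70], 0, 85]])

```text
time_s: 19.92
eef_pos: [0.4426, 0.3791, 0.2253]
eef_rot: [-0.001, 0.964, 0.266, 0.002]
contact_force: [-0.7, 0.2, 0.6]
grip_width: 0.994
grasp_force: 0.0
```

```bash
python3 - <<'E'
from h import *
wlook()
delta(.441,.381,.091,31)
E
```

```text
tin_a 0.92 [377.  57. 105. 114.] z 0.111 [563.9 403.7] [58. 58.] 48.3
tin_a 0.88 [317. 216.  80.  91.] z 0.111 [441.1 381. ] [59. 58.] 30.9
tin_a 0.57 [538. 458.  43.  40.] z 0.112 [360.8 103.7] [42. 34.] 21.4
t 20.02 pos [0.4425 0.379  0.2246] phi 30.8 j [0.65 0.04 1.28 0.   1.82 1.68] F [-0.17 -0.15  0.45] w 0.995
  shift [ -0.2  -2.5 133.6] turn -0.2
```

>>> move_arm(series=[[[0, -2, 60], 0, 85], [[0, -2, 110], 0, 85], [[0, -2, 132], 0, 85], [[0, -2, 132], 0, 30], [[0, -2, 132], 0, 30], [[0, -2, 132], 0, 30], [[0, -2, 132], 0, 30], [[0, -2, 132], 0, 30], [[0, -2, 132], 0, 30], [[0, -2, 132], 0, 30]], force=70)

```text
time_s: 21.28
eef_pos: [0.4418, 0.3813, 0.0929]
eef_rot: [-0.001, 0.964, 0.266, 0.002]
contact_force: [0.1, 2.5, 5.6]
grip_width: 0.641
grasp_force: 75.9
```

Solid grip now. Lifting.

>>> move_arm(series=[[[0, 0, -15], 0, 30], [[0, 0, -45], 0, 30], [[0, 0, -90], 0, 30], [[0, 0, -140], 0, 30], [[0, 0, -180], 0, 30], [[0, 0, -200], 0, 30], [[0, 0, -200], 0, 30], [[0, 0, -200], 0, 30], [[0, 0, -200], 0, 30], [[0, 0, -200], 0, 30]])

```text
time_s: 22.52
eef_pos: [0.4407, 0.3801, 0.2893]
eef_rot: [0.0, 0.964, 0.266, -0.001]
contact_force: [-0.3, -0.4, -5.3]
grip_width: 0.642
grasp_force: 75.4
```

```bash
python3 - <<'E'
from h import *
f=[]
for n in("scene","top","wrist"):
    st=env.state(); f.append(st["contact_force"]); p,d=env.get_image(n); cv2.imwrite(f"pics/f_{n}.png",p[...,::-1])
print(np.round(f,2),st["eef_pos"],st["grasp_force"],st["grip_width"])
E
```

```text
[[-0.33 -0.37 -5.32]
 [-0.55 -0.1  -6.51]
 [-0.37 -0.22 -5.37]] [0.44083092 0.38018967 0.28996173] 75.41658072732389 0.6429157065996055
```

View pics/f_scene.png

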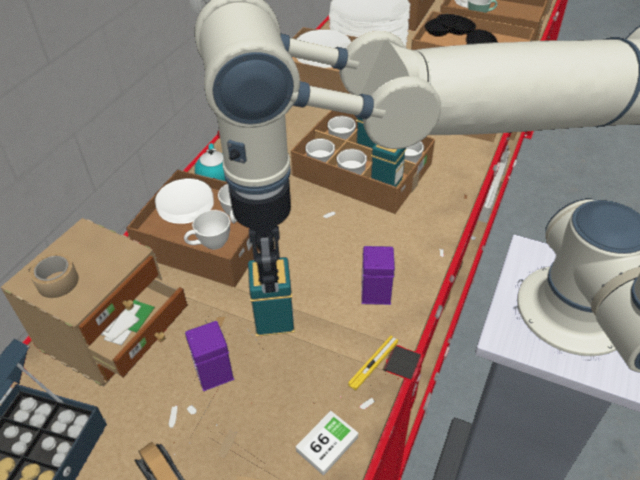

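Scene view: the heavy tin (about 5.7 N) hangs upright at (271,295) with its underside about 0.2 m up. The two light tins stand in the carton near (390,160), and the ramekins are in their cells. Handing in.

```bash
python3 -c "
from bench import env
print(env.job_done())"
```

```text
the job is handed in; nothing more can be done
None
```

I handed the job in: the two light tins (about 1.8 N and 2 N) stand in the two empty cells, and the gripper holds the heavy one (about 5.7 N) upright, its underside about 20 cm above the worktop; two early grasps came up empty and were redone with no tin tipped.

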